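# Lock the label roll on its unwinder

### The arm

A 6-joint arm with a two-finger parallel gripper is mounted at the origin on the work surface. World frame = base frame: x ahead of the robot, y to its left, z up, the work surface at z = 0. Lengths are in m, angles in degrees, forces in N, time in s.
With the tool pointing down it reaches from about 0.35 to 0.85 m from the base axis. Payload 8.1 kg.
Tool frame: the origin (TCP) lies at the very end of the fingers, on their centre line; the grasp point (between the pads) lies 19 mm behind it; z points along the fingers, y is the direction in which the jaws open and shut (so a half turn about z gives the same grasp; the last joint's range is limited). The gripper opens to 93 mm and grips with 3 to 60 N. Pads are 15 mm wide; open, the fingers measure 128 mm over their backs; the gripper's body (75 mm by 188 mm) begins 65 mm behind the grasp point.
Start: joints at [-76.112, 7.471, 85.268, -0, 87.261, -4.893], TCP at [0.193, -0.568, 0.219] pointing down, gripper open.
Joint ranges: [-169.43, 169.43], [-51.17, 129.36], [1.28, 143.12], [-76.62, 256.62], [0, 156.53], [-152.29, 152.29]. Speed limits (degrees/s): [136.94, 136.94, 159.86, 180, 180, 180].

### API

Orientations are given as a 3x3 rotation matrix whose columns are the frame's x, y, z axes.
In Python, from bench import bot gives the robot as it stands.
- The arm moves only by the shell command python3 -m jog 'ROWS' [FORCE]. ROWS is JSON, a list of rows, each an object of numbers: "tx", "ty", "tz": the shift along the tool's x, y, z in cm; "spin": the turn about the tool's z in rad; "fingers": the opening in per cent of the stroke, from 0 (shut) to 100 (fully open). A call has 1 to 20 rows; each row shifts and turns the commanded pose from where the row before left it, along the tool's axes as they then stand; what a row does not reach is not made up. A row lasts 1/12 s, in which the tool goes at most 41.7 mm and 7.16 degrees, less where a joint would pass 70% of its speed; a pose out of reach is approached as far as the arm can. A call is refused whole if a number of a shift passes 4.17 or a number of a turn 0.125, either way. A call with a gripper value outside its range is refused whole. The fingers move at their own pace and stop on an object; FORCE is the grip in N (left out, the last holds). Time passes only in rows, so rows that do not move let the fingers close. It gives the time, the measured TCP pose, the force and the opening at its end, in the units of the state.
- bot.read_state(): the state, without advancing time (a new reading comes with each control period).
- bot.capture(name): name is "side" or "top" or "wrist"; returns (picture, depth): 480x640x3 uint8, red, green, blue; 480x640 float32, m along the optical axis (not along the pixel's ray), 0 where there is no reading.
- bot.calibration(name): a dict with "mtx" (3x3 intrinsics, pixels), "k1" (the pictures are not rectified: a ray, as slopes to the right and down, at radius r is drawn at 1 + k1 r^2 times it, then the intrinsics apply), "R" (3x3) and "t" (3): a world point X has camera coordinates R X + t. Camera axes: x right, y down, z forward; pixel columns grow to the right and rows downward; lengths in m; the calibration is good to about 2 mm. A picture is of the moment at which its call begins: read the wrist's pose just before it. calibration takes no time and is no camera call; for the wrist camera it gives the pose at the moment of the call.
- bot.job_done(): hands the job in, once; it reports no verdict.
The state is a dict: "t": time; "qpos": joint angles; "joint_velocities": joint speeds; "effort": joint torques, N m; "eef_pos": TCP position; "orientation": TCP orientation; "contact_force": force on the tool from outside, world axes, zero at the start; "ft_torque": the same for the moment, N m; "width": finger opening in m.
Only numpy, scipy, OpenCV 4.12 (cv2) and the standard library are available. Lean on these libraries where they do the work, as an engineer would, in place of code of your own. Each camera call takes 0.05 s, during which the arm holds its last target. There are 200 camera calls.

### The job

Lock the label roll on the unwinder: take the orange locking hub, lower it into the middle of the roll with its two lugs in the two slots (green marks), push it well down against the spring and only then give it a quarter turn clockwise, seen from above, so that the lugs are caught under the ledges; then let go. The blue hub belongs to another machine: leave it where it is.

Things in the scene. Friction and masses are not known exactly. Their poses are not given: they have to be found in the camera images.
- orange_hub: Loose orange plastic hub, 120 g, upright, 64 mm tall; origin at its underside's centre, z up. Stem 34 mm across, z 0-22 mm. Two lugs at the foot stick out along +y and -y to 37 mm from the axis (14 mm wide, z 0-8). Cross strip along x, 110 x 22 mm, z 22-28. Grip fin along x, 50 mm long, 16 thick in y, z 28-64: pinch it across y. Half a turn leaves it the same.
- unwinder: Fixed label unwinder: grey disc 190 mm across, white label roll (160 mm across, 102 mm core, top z 62 mm), in the core a black tube, 90 mm inside, rim z 64. Origin: disc underside's centre, z up. Two metal ledges (z 58-64, inner radius 28) centred on +x and -x leave slots on +y and -y (green marks). The hub goes in with its y along this y; 6 mm or 15 degrees off still fits.
- socket (a point): Centre of the socket's mouth, z 64 mm on the unwinder's axis, same axes. Below is a black spring plate at z 57 (3 N), 15 mm travel to z 42 (10.5 N). Hub unpressed: underside z 57, cannot turn. Push the underside to z 43-47: lugs pass under the ledges and it turns 90 degrees clockwise from above (yaw falls); stops 15 degrees on. Let go, it rises to z 50, lugs along x: locked.
- blue_hub: Loose blue hub of another machine, 64 mm tall, same strip and fin, but a thick round stem 68 mm across and no lugs: it does not fit. Leave it alone. Origin: centre of its underside.
Mind the look-alikes: they are no part of the job. Of the things that look like the orange_hub, the largest one is meant. There is more than one size of the unwinder; the job needs the larger.

How it is judged:
By the outcome, as a careful person would: the job done as asked, in the order asked, and still so for the second after the job is handed in, with the robot touching nothing.
It also fails if it takes over 45 s, if anything falls off the work surface, if the arm or the gripper's body presses on something with over 40 N, if the wrist force passes 120 N, or if a joint passes its speed limit or range.

## Working session

There is one attempt and no reset: what is moved stays moved. The work goes in short steps, Python scripts to look and compute and a shell command to move; the robot and the scene stay as the last step left them, time stands still between calls to the robot, and variables do not carry over. Pictures are saved under pics/ and viewed, about 8 in all and at most 12, crops included, and the job is handed in when it is done.

```bash
mkdir -p pics; ls; cat > h.py <<'E'
import numpy as np, cv2
from bench import bot
def ray(c,u,v):
    K=np.array(c["mtx"]);d=np.array([(u-K[0,2])/K[0,0],(v-K[1,2])/K[1,1]]);s=d.copy()
    for _ in range(20): s=d/(1+c["k1"]*(s@s))
    return np.array([s[0],s[1],1.])
def pz(c,u,v,z):  # world point at height z
    R=np.array(c["R"]);t=np.array(c["t"]);o=-R.T@t;r=R.T@ray(c,u,v)
    return o+r*(z-o[2])/r[2]
def pd(c,u,v,d):
    R=np.array(c["R"]);t=np.array(c["t"]);return R.T@(ray(c,u,v)*d-t)
def save(n,im): cv2.imwrite("pics/"+n,cv2.cvtColor(im,cv2.COLOR_RGB2BGR))
E
python3 - <<'E'
from h import *
for n in("top","side"):
    im,d=bot.capture(n);save(n+"1.png",im);np.save(n+"d.npy",d);np.save(n+"i.npy",im)
s=bot.read_state();print(s)
c=bot.calibration("top");print(c)
E
```

```text
pics
{'t': 0.1, 'qpos': array([-7.61112151e+01,  7.51066125e+00,  8.53246247e+01, -7.22409842e-05,
        8.72607371e+01, -4.89650916e+00]), 'joint_velocities': array([-0.02664336, -0.13186685, -0.16959269,  0.01864999,  0.07367026,
       -0.02231342]), 'effort': array([ 1.81086238e-03, -5.61337852e+01, -4.93097162e+01,  7.71661894e-02,
        2.91392725e-02, -8.22114089e-05]), 'eef_pos': array([ 0.19307452, -0.56753579,  0.2176784 ]), 'orientation': array([[ 9.46731953e-01,  3.22022432e-01, -4.03506480e-04],
       [ 3.22022653e-01, -9.46730566e-01,  1.62661707e-03],
       [ 1.41795265e-04, -1.66990858e-03, -9.99998596e-01]]), 'contact_force': array([-0.04225248,  1.20422311,  0.35643618]), 'ft_torque': array([ 0.05212334, -0.02525733, -0.01803212]), 'width': 0.09295687737209456}
{'mtx': array([[464.2365598 ,   0.        , 314.25334707],
       [  0.        , 464.2365598 , 239.32392974],
       [  0.        ,   0.        ,   1.        ]]), 'k1': 0.021292295361300548, 'R': array([[-0.00769486, -0.99983301, -0.01657505],
       [-0.98059174,  0.01079211, -0.19576358],
       [ 0.19590977,  0.01474698, -0.98051103]]), 't': array([-0.05413388,  0.47343292,  0.80875074])}
```

View pics/top1.png

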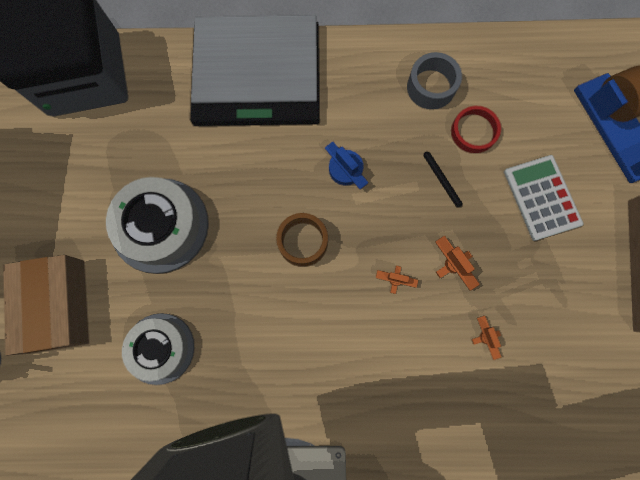

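The top view shows three orange hubs at (459,263), (398,280) and (488,337). The first is the largest, so it is the target. The unwinders are at (152,220), the larger, and (155,348), the smaller. The blue hub is at (346,166). Next I'll check this choice in one close crop.

```bash
python3 - <<'E'
from h import *
im=np.load("topi.npy");d=np.load("topd.npy");c=bot.calibration("top")
a=cv2.resize(im[170:280,100:215],None,fx=3.4,fy=3.4,interpolation=cv2.INTER_CUBIC)
b=cv2.resize(im[225:365,370:515],None,fx=2.67,fy=2.67,interpolation=cv2.INTER_CUBIC)
h=374
save("crop1.png",np.hstack([a[:h],b[:h]]));print(a.shape,b.shape)
for n,(u,v) in dict(A=(459,263),B=(398,280),C=(488,337),U=(148,219),u=(152,350)).items():
    dd=np.median(d[v-1:v+2,u-1:u+2]);print(n,pd(c,u,v,dd).round(3))
E
```

```text
(374, 391, 3) (374, 387, 3)
A [ 0.425 -0.317  0.058]
B [ 0.397 -0.21   0.042]
C [ 0.295 -0.365  0.035]
U [0.512 0.247 0.057]
u [0.277 0.232 0.039]
```

View pics/crop1.png

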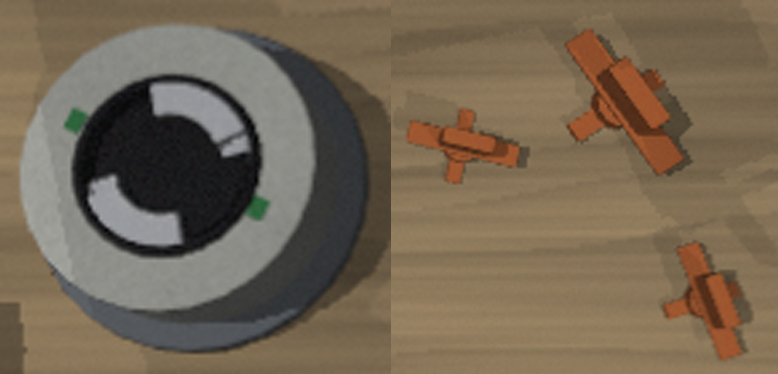

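```bash
python3 - <<'E'
from h import *
c=bot.calibration("top")
f=lambda x,y:(370+(x-391)/2.67,225+y/2.67); g=lambda x,y:(100+x/3.4,170+y/3.4)
def rep(n,a,b,z):
    p,q=pz(c,*a,z),pz(c,*b,z);e=q-p;print(n,((p+q)/2).round(4),"len",np.hypot(*e[:2]).round(4),"dir",np.degrees(np.arctan2(e[1],e[0])).round(1))
rep("strip",f(581,38),f(673,165),.028)
rep("fin",f(621,63),f(662,119),.064)
rep("lugs",f(570,132),f(658,78),.008)
rep("marks",g(75,121),g(258,208),.062)
m=pz(c,*g(167,164),.064);print("tube rim ctr",m.round(4))
s=bot.read_state();R=s["orientation"];print("tool x yaw",np.degrees(np.arctan2(R[1,0],R[0,0])),s["eef_pos"])
E
```

```text
strip [ 0.4295 -0.3242  0.028 ] len 0.106 dir -147.4
fin [ 0.4308 -0.3239  0.064 ] len 0.045 dir -147.3
lugs [ 0.4295 -0.3213  0.008 ] len 0.0748 dir -59.5
marks [0.5123 0.2437 0.062 ] len 0.1129 dir -115.9
tube rim ctr [0.512  0.2424 0.064 ]
tool x yaw 18.78529076426426 [ 0.19307452 -0.56753579  0.2176784 ]
```

```bash
python3 -m jog '[{"tx":3.03,"ty":-1.55},{"tx":3.03,"ty":-1.55},{"tx":3.03,"ty":-1.55},{"tx":3.03,"ty":-1.55},{"tx":3.03,"ty":-1.55},{"tx":3.03,"ty":-1.55},{"tx":3.03,"ty":-1.55},{"tx":3.03,"ty":-1.55},{"tx":3.03,"ty":-1.55},{"tx":3.03,"ty":-1.55},{"spin":-0.12},{"spin":-0.12},{"tz":1},{"tz":0}]' 30
python3 - <<'E'
from h import *
c=bot.calibration("wrist");im,d=bot.capture("wrist");save("w1.png",im);np.save("wd.npy",d)
import pickle;pickle.dump(c,open("wc.pkl","wb"))
s=bot.read_state();print(s["eef_pos"],s["orientation"].round(3),s["t"])
E
```

```text
[ 0.19309253 -0.56760483  0.2178111 ] [[ 0.947  0.322 -0.   ]
 [ 0.322 -0.947  0.001]
 [ 0.    -0.001 -1.   ]] 0.15validation failed for argument at $[0]...
```

View pics/w1.png

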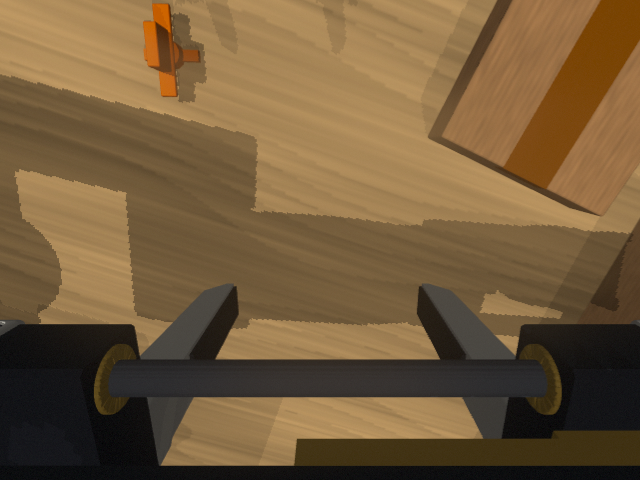

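The move was refused, probably because each row needs all its keys. The picture is therefore from the start pose: small hub C at (165,50), fingers at (230,290) and (430,290).

```bash
python3 -m jog '[{"tx":3.03,"ty":-1.55,"tz":0,"spin":0,"fingers":100},{"tx":3.03,"ty":-1.55,"tz":0,"spin":0,"fingers":100},{"tx":3.03,"ty":-1.55,"tz":0,"spin":0,"fingers":100},{"tx":3.03,"ty":-1.55,"tz":0,"spin":0,"fingers":100},{"tx":3.03,"ty":-1.55,"tz":0,"spin":0,"fingers":100},{"tx":3.03,"ty":-1.55,"tz":0,"spin":0,"fingers":100},{"tx":3.03,"ty":-1.55,"tz":0,"spin":0,"fingers":100},{"tx":3.03,"ty":-1.55,"tz":0,"spin":0,"fingers":100},{"tx":3.03,"ty":-1.55,"tz":0,"spin":0,"fingers":100},{"tx":3.03,"ty":-1.55,"tz":0,"spin":0,"fingers":100},{"tx":0,"ty":0,"tz":0,"spin":-0.12,"fingers":100},{"tx":0,"ty":0,"tz":0,"spin":-0.12,"fingers":100},{"tx":-3,"ty":0,"tz":0,"spin":0,"fingers":100},{"tx":-2,"ty":0,"tz":0,"spin":0,"fingers":100},{"tx":0,"ty":0,"tz":0,"spin":0,"fingers":100}]' 30
python3 - <<'E'
from h import *
c=bot.calibration("wrist");im,d=bot.capture("wrist");save("w2.png",im);np.save("wd.npy",d)
import pickle;pickle.dump(c,open("wc.pkl","wb"))
s=bot.read_state();print(s["eef_pos"],s["orientation"].round(3),s["t"])
E
```

```text
t: 1.4
eef_pos: [0.3858, -0.3518, 0.2183]
orientation: [[0.844, 0.537, -0.002], [0.537, -0.844, -0.0], [-0.002, -0.001, -1.0]]
contact_force: [0.4, -0.1, -0.4]
width: 0.0931
[ 0.38692872 -0.35118214  0.21836141] [[ 0.844  0.536 -0.001]
 [ 0.536 -0.844  0.   ]
 [-0.    -0.    -1.   ]] 1.45
```

View pics/w2.png

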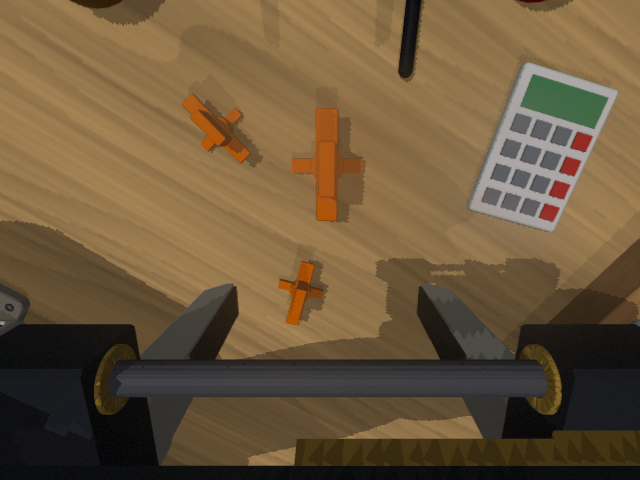

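Target hub: strip ends at (327,109) and (327,220), lug tips at (292,165) and (363,166), in line with the tool x axis. The small hubs are at (215,128) and (301,292).

```bash
python3 - <<'E'
from h import *
import pickle;c=pickle.load(open("wc.pkl","rb"))
def rep(n,a,b,z):
    p,q=pz(c,*a,z),pz(c,*b,z);e=q-p;m=(p+q)/2;print(n,m.round(4),"len",np.hypot(*e[:2]).round(4),"dir",np.degrees(np.arctan2(e[1],e[0])).round(1));return m
A=rep("strip",(327,220),(327,108.5),.028)
B=rep("lugs",(292,165),(363,166),.008)
s=bot.read_state();D=np.array([*((A+B)/2)[:2],.034])-s["eef_pos"];print("tool shift cm",(s["orientation"].T@D*100).round(2))
E
```

```text
strip [ 0.4319 -0.3228  0.028 ] len 0.1078 dir 32.5
lugs [ 0.432  -0.3234  0.008 ] len 0.0742 dir -58.3
tool shift cm [ 5.31  0.05 18.43]
```

```bash
python3 -m jog '[{"tx":2.65,"ty":0.05,"tz":0,"spin":0,"fingers":60},{"tx":2.66,"ty":0,"tz":0,"spin":0,"fingers":60},{"tx":0,"ty":0,"tz":3,"spin":0,"fingers":60},{"tx":0,"ty":0,"tz":3,"spin":0,"fingers":60},{"tx":0,"ty":0,"tz":3,"spin":0,"fingers":60},{"tx":0,"ty":0,"tz":3,"spin":0,"fingers":60},{"tx":0,"ty":0,"tz":2,"spin":0,"fingers":60},{"tx":0,"ty":0,"tz":2,"spin":0,"fingers":60},{"tx":0,"ty":0,"tz":1.4,"spin":0,"fingers":60},{"tx":0,"ty":0,"tz":1,"spin":0,"fingers":60},{"tx":0,"ty":0,"tz":0,"spin":0,"fingers":60},{"tx":0,"ty":0,"tz":0,"spin":0,"fingers":60}]' 40
python3 - <<'E'
from h import *
s=bot.read_state();D=np.array([.432,-.323,.034])-s["eef_pos"];print("tool shift cm",(s["orientation"].T@D*100).round(2),s["width"])
E
```

```text
t: 2.45
eef_pos: [0.4331, -0.3221, 0.0345]
orientation: [[0.843, 0.538, -0.001], [0.538, -0.843, 0.001], [-0.0, -0.001, -1.0]]
contact_force: [0.4, -0.4, 0.3]
width: 0.0558
tool shift cm [-0.15  0.02  0.05] 0.05577763583406597
```

```bash
python3 -m jog '[{"tx":-0.15,"ty":0,"tz":0,"spin":0,"fingers":0},{"tx":0,"ty":0,"tz":0,"spin":0,"fingers":0},{"tx":0,"ty":0,"tz":0,"spin":0,"fingers":0},{"tx":0,"ty":0,"tz":0,"spin":0,"fingers":0},{"tx":0,"ty":0,"tz":0,"spin":0,"fingers":0},{"tx":0,"ty":0,"tz":0,"spin":0,"fingers":0},{"tx":0,"ty":0,"tz":-1,"spin":0,"fingers":0},{"tx":0,"ty":0,"tz":-2,"spin":0,"fingers":0},{"tx":0,"ty":0,"tz":-3,"spin":0,"fingers":0},{"tx":0,"ty":0,"tz":-3,"spin":0,"fingers":0},{"tx":0,"ty":0,"tz":-3,"spin":0,"fingers":0},{"tx":0,"ty":0,"tz":-3,"spin":0,"fingers":0},{"tx":0,"ty":0,"tz":-1,"spin":0,"fingers":0},{"tx":0,"ty":0,"tz":0,"spin":0,"fingers":0}]' 40
python3 - <<'E'
from h import *
s=bot.read_state();D=np.array([.512,.243,.19])-s["eef_pos"];print("tool shift cm",(s["orientation"].T@D*100).round(2),s["width"])
E
```

```text
t: 3.62
eef_pos: [0.4334, -0.3248, 0.1987]
orientation: [[0.843, 0.538, 0.005], [0.538, -0.843, -0.005], [0.002, 0.006, -1.0]]
contact_force: [0.3, -0.4, -0.6]
width: 0.0156
tool shift cm [ 37.16 -43.64   0.66] 0.01562663481935154
```

```bash
python3 -m jog '[{"tx":1.0,"ty":-1.2,"tz":0,"spin":0,"fingers":0},{"tx":2.13,"ty":-2.5,"tz":0,"spin":0,"fingers":0},{"tx":2.13,"ty":-2.5,"tz":0,"spin":0,"fingers":0},{"tx":2.13,"ty":-2.5,"tz":0,"spin":0,"fingers":0},{"tx":2.13,"ty":-2.5,"tz":0,"spin":0,"fingers":0},{"tx":2.13,"ty":-2.5,"tz":0,"spin":0,"fingers":0},{"tx":2.13,"ty":-2.5,"tz":0,"spin":0,"fingers":0},{"tx":2.13,"ty":-2.5,"tz":0,"spin":0,"fingers":0},{"tx":2.13,"ty":-2.5,"tz":0,"spin":0,"fingers":0},{"tx":2.13,"ty":-2.5,"tz":0,"spin":0,"fingers":0},{"tx":2.13,"ty":-2.5,"tz":0,"spin":0,"fingers":0},{"tx":2.13,"ty":-2.5,"tz":0,"spin":0,"fingers":0},{"tx":2.13,"ty":-2.5,"tz":0,"spin":0,"fingers":0},{"tx":2.13,"ty":-2.5,"tz":0,"spin":0,"fingers":0},{"tx":2.13,"ty":-2.5,"tz":0,"spin":0,"fingers":0},{"tx":2.13,"ty":-2.5,"tz":0,"spin":0,"fingers":0},{"tx":2.13,"ty":-2.5,"tz":0,"spin":0,"fingers":0},{"tx":2.13,"ty":-2.5,"tz":0,"spin":0,"fingers":0},{"tx":1.0,"ty":-1.2,"tz":0,"spin":0,"fingers":0}]' 40
python3 -m jog '[{"tx":0,"ty":0,"tz":0,"spin":-0.12,"fingers":0},{"tx":0,"ty":0,"tz":0,"spin":-0.12,"fingers":0},{"tx":0,"ty":0,"tz":0,"spin":-0.12,"fingers":0},{"tx":0,"ty":0,"tz":0,"spin":-0.12,"fingers":0},{"tx":0,"ty":0,"tz":0,"spin":-0.12,"fingers":0},{"tx":0,"ty":0,"tz":0,"spin":-0.12,"fingers":0},{"tx":0,"ty":0,"tz":0,"spin":-0.12,"fingers":0},{"tx":0,"ty":0,"tz":0,"spin":-0.12,"fingers":0},{"tx":0,"ty":0,"tz":0,"spin":-0.12,"fingers":0},{"tx":0,"ty":0,"tz":0,"spin":-0.12,"fingers":0},{"tx":0,"ty":0,"tz":0,"spin":-0.12,"fingers":0},{"tx":0,"ty":0,"tz":0,"spin":-0.12,"fingers":0},{"tx":0,"ty":0,"tz":0,"spin":-0.12,"fingers":0},{"tx":0,"ty":0,"tz":0,"spin":-0.12,"fingers":0},{"tx":0,"ty":0,"tz":0,"spin":-0.12,"fingers":0},{"tx":0,"ty":0,"tz":0,"spin":-0.12,"fingers":0},{"tx":-2,"ty":0,"tz":0,"spin":-0.12,"fingers":0},{"tx":-2.5,"ty":0,"tz":0,"spin":-0.08,"fingers":0},{"tx":-2,"ty":0,"tz":0,"spin":0,"fingers":0},{"tx":0,"ty":0,"tz":0,"spin":0,"fingers":0}]' 40
python3 - <<'E'
from h import *
c=bot.calibration("wrist");im,d=bot.capture("wrist");save("w3.png",im);np.save("wd.npy",d)
import pickle;pickle.dump(c,open("wc.pkl","wb"))
s=bot.read_state();R=s["orientation"];print(s["eef_pos"],np.degrees(np.arctan2(R[1,0],R[0,0])),s["t"],s["width"],s["qpos"])
E
```

```text
t: 5.2
eef_pos: [0.5102, 0.2641, 0.1914]
orientation: [[0.842, 0.54, -0.004], [0.54, -0.842, -0.0], [-0.004, -0.002, -1.0]]
contact_force: [-0.1, -0.1, -2.0]
width: 0.0159
t: 6.87
eef_pos: [0.5687, 0.2246, 0.192]
orientation: [[-0.898, 0.44, -0.002], [0.44, 0.898, -0.002], [0.001, -0.003, -1.0]]
contact_force: [0.1, 0.9, -1.7]
width: 0.0155
[0.5673953  0.22561652 0.19198295] 153.86526948964257 6.9167 0.015887105493340554 [ 1.68847258e+01  1.00667824e+01  8.51939276e+01 -1.64424415e-02
  8.49628885e+01 -4.69792867e+01]
```

View pics/w3.png

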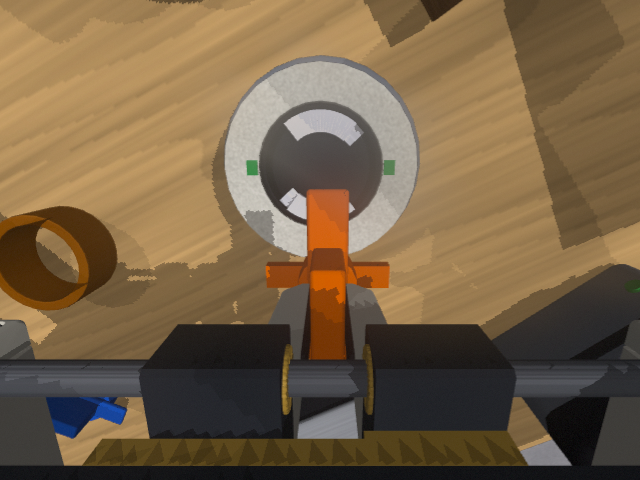

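Green marks at (252,167) and (389,167), tube rim columns 260-382. Held hub: lug tips at (266,275) and (388,275), strip's far end at (307-348,189). The lugs line up with the marks.

```bash
python3 - <<'E'
from h import *
import pickle;c=pickle.load(open("wc.pkl","rb"))
s=bot.read_state();T=s["eef_pos"];R=s["orientation"]
def rep(n,a,b,z):
    p,q=pz(c,*a,z),pz(c,*b,z);e=q-p;m=(p+q)/2;print(n,m.round(4),"tool",(R.T@(m-T)*100).round(2),"len",np.hypot(*e[:2]).round(4),"dir",np.degrees(np.arctan2(e[1],e[0])).round(1));return m
rep("marks",(252,167),(389,167),.062)
rep("rimh",(260,163),(382,163),.064);rep("rimv",(321,101.5),(321,224),.064)
z=T[2]-.034
rep("lugs",(266,272),(388,272),z+.008)
rep("strip far end",(307,189),(348,189),z+.028)
E
```

```text
marks [0.5141 0.2446 0.062 ] tool [ 5.59 -0.6  13.01] len 0.1127 dir 63.9
rimh [0.5113 0.2465 0.064 ] tool [ 5.92 -0.56 12.82] len 0.0994 dir 63.9
rimv [0.5132 0.2456 0.064 ] tool [ 5.71 -0.56 12.82] len 0.0976 dir -26.4
lugs [0.5639 0.2266 0.166 ] tool [ 0.36 -0.06  2.6 ] len 0.0708 dir 64.0
strip far end [0.5186 0.2492 0.186 ] tool [ 5.42 -0.03  0.61] len 0.0199 dir 63.9
```

```bash
python3 - <<'E'
from h import *
import pickle;c=pickle.load(open("wc.pkl","rb"));d=np.load("wd.npy")
s=bot.read_state();T=s["eef_pos"];R=s["orientation"]
for u,v in [(328,195),(328,205),(328,225),(275,270),(275,278),(275,284),(382,278),(382,284),(328,255)]:
    print(u,v,(R.T@(pd(c,u,v,d[v,u])-T)*100).round(2))
im=cv2.imread("pics/w3.png");save("w3c.png",cv2.resize(im[175:305,250:405],None,fx=5,fy=4.6)[...,::-1])
E
```

```text
328 195 [ 5.03 -0.01  1.28]
328 205 [ 4.54 -0.    1.15]
328 225 [ 3.49 -0.    1.2 ]
275 270 [ 0.26 -3.16  3.17]
275 278 [-0.26 -3.18  3.2 ]
275 284 [-0.67 -3.21  3.25]
382 278 [-0.27  3.26  3.23]
382 284 [-0.62  3.26  3.14]
328 255 [ 2.32 -0.   -0.21]
```

View pics/w3c.png

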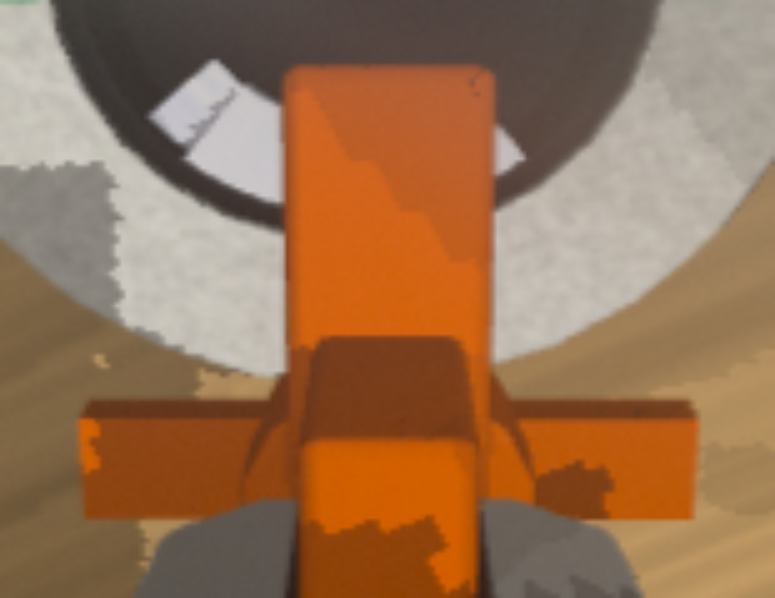

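The crop shows the lug's top face at rows 265-287, with the strip's end at row 189.6. Depth puts the hub about 6 mm lower in the grip than assumed, so I'll check the depth bias on the roll.

```bash
python3 - <<'E'
from h import *
import pickle;c=pickle.load(open("wc.pkl","rb"));d=np.load("wd.npy")
s=bot.read_state();T=s["eef_pos"];R=s["orientation"]
for u,v in [(240,150),(400,150),(321,80),(321,120),(321,150),(321,170)]:
    print(u,v,pd(c,u,v,np.median(d[v-2:v+3,u-2:u+3])).round(4))
for zz in(.6,1.2):
  z=T[2]-zz/100
  for p in[(328,189.6)]: print("strip end",(R.T@(pz(c,*p,z)-T)*100).round(2))
  z-=.02
  for p in[(266,266),(266.5,287.5),(389,266),(389,287.5)]: print("lug",(R.T@(pz(c,*p,z)-T)*100).round(2))
E
```

```text
240 150 [0.4731 0.1917 0.061 ]
400 150 [0.5305 0.3088 0.0607]
321 80 [0.4553 0.2742 0.061 ]
321 120 [0.4816 0.2612 0.063 ]
321 150 [0.5022 0.2509 0.0563]
321 170 [0.5168 0.2437 0.0563]
strip end [ 5.39 -0.01  0.61]
lug [ 0.72 -3.58  2.61]
lug [-0.62 -3.62  2.61]
lug [0.73 3.53 2.59]
lug [-0.61  3.59  2.59]
strip end [ 5.31 -0.01  1.21]
lug [ 0.5  -3.69  3.21]
lug [-0.89 -3.73  3.21]
lug [0.52 3.64 3.19]
lug [-0.87  3.71  3.19]
```

The depth camera reads the roll correctly (z 61 against 62 mm). So the hub really sits 6 mm lower, with its underside 40 mm past the TCP, and its axis is at tool x = -1.9 mm. I'll grip harder, move over the axis and lower part way.

```bash
python3 -m jog '[{"tx":1.5,"ty":-0.2,"tz":0,"spin":0,"fingers":0},{"tx":2,"ty":-0.2,"tz":0,"spin":0,"fingers":0},{"tx":1.5,"ty":-0.18,"tz":0,"spin":0,"fingers":0},{"tx":0.84,"ty":0,"tz":0,"spin":0,"fingers":0},{"tx":0,"ty":0,"tz":1.5,"spin":0,"fingers":0},{"tx":0,"ty":0,"tz":2,"spin":0,"fingers":0},{"tx":0,"ty":0,"tz":2,"spin":0,"fingers":0},{"tx":0,"ty":0,"tz":1,"spin":0,"fingers":0},{"tx":0,"ty":0,"tz":0,"spin":0,"fingers":0},{"tx":0,"ty":0,"tz":0,"spin":0,"fingers":0},{"tx":0,"ty":0,"tz":0,"spin":0,"fingers":0}]' 60
python3 - <<'E'
from h import *
c=bot.calibration("wrist");im,d=bot.capture("wrist");save("w4.png",im)
s=bot.read_state();T=s["eef_pos"];R=s["orientation"]
G=np.array([.5136,.2449,.07])
print(T,np.degrees(np.arctan2(R[1,0],R[0,0])),"shift of hub axis to go",(R.T@(G-T)*100).round(2)+[.19,0,-4],s["contact_force"])
for u,v in [(328,195),(328,215),(275,278),(382,278),(328,235)]: print(u,v,(R.T@(pd(c,u,v,d[v,u])-T)*100).round(2))
E
```

```text
t: 7.83
eef_pos: [0.5133, 0.2477, 0.1307]
orientation: [[-0.899, 0.438, 0.001], [0.438, 0.899, 0.0], [-0.001, 0.001, -1.0]]
contact_force: [0.0, -0.5, -1.0]
width: 0.0155
[0.51362995 0.24784482 0.13113446] 153.99837177932292 shift of hub axis to go [ 0.07 -0.28  2.11] [-0.41542059 -0.56467658 -1.82605971]
328 195 [5.23 0.   1.25]
328 215 [4.22 0.   1.19]
275 278 [-0.06 -3.18  3.23]
382 278 [-0.1   3.28  3.35]
328 235 [3.12 0.01 1.32]
```

View pics/w4.png

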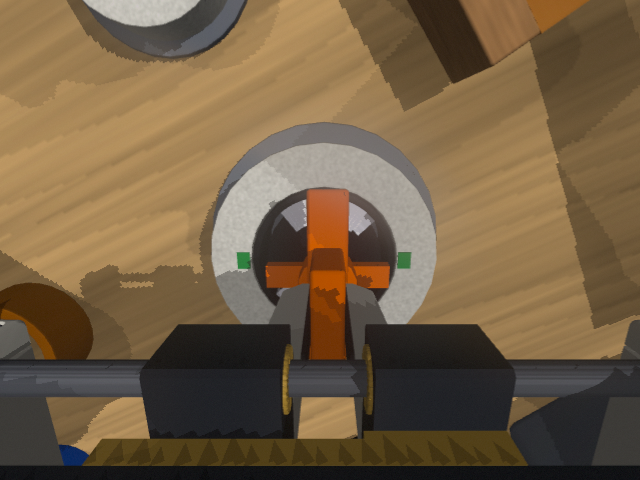

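Marks are now at (243,260) and (404,260), with the hub over the bore and its lugs aligned. I'll work out the leftover shift.

```bash
python3 - <<'E'
from h import *
c=bot.calibration("wrist");s=bot.read_state();T=s["eef_pos"];R=s["orientation"]
p,q=pz(c,243,260,.062),pz(c,404,260,.062);m=(p+q)/2;print(m,np.linalg.norm(p-q),(R.T@(m-T)*100).round(2))
E
```

```text
[0.51455874 0.24449471 0.062     ] 0.11342412545489255 [-0.22 -0.27  6.91]
```

```bash
python3 -m jog '[{"tx":0,"ty":-0.27,"tz":0,"spin":0,"fingers":0},{"tx":0,"ty":0,"tz":1,"spin":0,"fingers":0},{"tx":0,"ty":0,"tz":1,"spin":0,"fingers":0},{"tx":0,"ty":0,"tz":0.6,"spin":0,"fingers":0},{"tx":0,"ty":0,"tz":0.5,"spin":0,"fingers":0},{"tx":0,"ty":0,"tz":0,"spin":0,"fingers":0},{"tx":0,"ty":0,"tz":0,"spin":0,"fingers":0}]' 60
python3 -m jog '[{"tx":0,"ty":0,"tz":0.4,"spin":0,"fingers":0},{"tx":0,"ty":0,"tz":0.4,"spin":0,"fingers":0},{"tx":0,"ty":0,"tz":0,"spin":0,"fingers":0},{"tx":0,"ty":0,"tz":0,"spin":0,"fingers":0}]' 60
python3 - <<'E'
from h import *
s0=[]
c=bot.calibration("wrist");im,d=bot.capture("wrist");s=bot.read_state();T=s["eef_pos"];R=s["orientation"]
for u,v in [(328,195),(328,205),(328,215),(328,235)]: print(u,v,(R.T@(pd(c,u,v,np.median(d[v-2:v+3,u-2:u+3]))-T)*100).round(2))
print(T,s["contact_force"],s["ft_torque"])
E
```

```text
t: 8.47
eef_pos: [0.5112, 0.2449, 0.098]
orientation: [[-0.899, 0.438, -0.001], [0.438, 0.899, -0.0], [0.001, -0.001, -1.0]]
contact_force: [0.8, -0.7, -0.7]
width: 0.0153
t: 8.8
eef_pos: [0.5122, 0.2453, 0.0913]
orientation: [[-0.899, 0.438, 0.001], [0.438, 0.899, 0.001], [-0.001, 0.001, -1.0]]
contact_force: [-1.0, -0.3, 4.6]
width: 0.0156
328 195 [5.2  0.03 1.21]
328 205 [4.69 0.03 1.23]
328 215 [4.17 0.03 1.25]
328 235 [3.11 0.03 1.24]
[0.51217603 0.24526203 0.09140751] [ 0.27471856 -0.01584269  4.73895922] [-0.01815716 -0.1447514  -0.03070405]
```

The force (about 6 N on the spring) matches an underside at z 51, so the lugs are in the slots. Next I'll press to about z 45.

```bash
python3 -m jog '[{"tx":0,"ty":0,"tz":0.35,"spin":0,"fingers":0},{"tx":0,"ty":0,"tz":0.35,"spin":0,"fingers":0},{"tx":0,"ty":0,"tz":0,"spin":0,"fingers":0},{"tx":0,"ty":0,"tz":0,"spin":0,"fingers":0}]' 60
python3 - <<'E'
from h import *
c=bot.calibration("wrist");im,d=bot.capture("wrist");s=bot.read_state();T=s["eef_pos"];R=s["orientation"]
for u,v in [(328,195),(328,215),(328,235)]:
    p=pd(c,u,v,np.median(d[v-2:v+3,u-2:u+3]));print((R.T@(p-T)*100).round(2),p[2]-.028)
print(T,s["contact_force"])
E
```

```text
t: 9.18
eef_pos: [0.5123, 0.2453, 0.0847]
orientation: [[-0.899, 0.438, 0.002], [0.438, 0.899, 0.001], [-0.001, 0.001, -1.0]]
contact_force: [-0.1, -0.5, 7.9]
width: 0.0156
[5.2  0.03 1.21] 0.04450398112116273
[4.18 0.03 1.21] 0.04452596664902102
[3.11 0.03 1.25] 0.044174674566961517
[0.51225964 0.24527537 0.08467501] [-0.85255373 -0.10342783  7.22246378]
```

```bash
python3 -m jog '[{"tx":0,"ty":0,"tz":0,"spin":0.08,"fingers":0},{"tx":0,"ty":0,"tz":0,"spin":0.1,"fingers":0},{"tx":0,"ty":0,"tz":0,"spin":0.1,"fingers":0},{"tx":0,"ty":0,"tz":0,"spin":0.1,"fingers":0},{"tx":0,"ty":0,"tz":0,"spin":0,"fingers":0}]' 60
python3 -c "
from bench import bot
s=bot.read_state();print(s['eef_pos'],s['contact_force'],s['ft_torque'])"
```

```text
t: 9.65
eef_pos: [0.5126, 0.2454, 0.085]
orientation: [[-0.667, 0.745, 0.002], [0.745, 0.667, 0.001], [-0.001, 0.002, -1.0]]
contact_force: [0.6, 0.4, 6.9]
width: 0.0155
[0.51255839 0.24538923 0.08495871] [0.57701526 0.42431342 6.87842922] [-0.06623807 -0.08393606 -0.06882656]
```

Turning freely with little torque, so I'll carry on: 1.2 rad still to go.

```bash
python3 -m jog '[{"tx":0,"ty":0,"tz":0,"spin":0.1,"fingers":0},{"tx":0,"ty":0,"tz":0,"spin":0.1,"fingers":0},{"tx":0,"ty":0,"tz":0,"spin":0.1,"fingers":0},{"tx":0,"ty":0,"tz":0,"spin":0.1,"fingers":0},{"tx":0,"ty":0,"tz":0,"spin":0.1,"fingers":0},{"tx":0,"ty":0,"tz":0,"spin":0.1,"fingers":0},{"tx":0,"ty":0,"tz":0,"spin":0.1,"fingers":0},{"tx":0,"ty":0,"tz":0,"spin":0.1,"fingers":0},{"tx":0,"ty":0,"tz":0,"spin":0.1,"fingers":0},{"tx":0,"ty":0,"tz":0,"spin":0.1,"fingers":0},{"tx":0,"ty":0,"tz":0,"spin":0.1,"fingers":0},{"tx":0,"ty":0,"tz":0,"spin":0.1,"fingers":0},{"tx":0,"ty":0,"tz":0,"spin":0,"fingers":0},{"tx":0,"ty":0,"tz":0,"spin":0,"fingers":0}]' 60
python3 - <<'E'
from h import *
c=bot.calibration("wrist");im,d=bot.capture("wrist");s=bot.read_state();T=s["eef_pos"];R=s["orientation"]
save("w5.png",im)
for u,v in [(328,195),(328,215),(328,235)]:
    p=pd(c,u,v,np.median(d[v-2:v+3,u-2:u+3]));print((R.T@(p-T)*100).round(2),p[2]-.028)
print(T,np.degrees(np.arctan2(R[1,0],R[0,0])),s["contact_force"],s["ft_torque"],s["qpos"])
E
```

```text
t: 10.82
eef_pos: [0.5126, 0.2454, 0.085]
orientation: [[0.447, 0.894, 0.002], [0.894, -0.447, 0.001], [0.002, 0.002, -1.0]]
contact_force: [0.4, -1.1, 7.3]
width: 0.0159
[5.24 0.09 1.22] 0.044874404231497564
[4.22 0.09 1.21] 0.04498504101739734
[3.15 0.09 1.23] 0.044699451401566684
[0.51260096 0.24537979 0.08497747] 63.45774461842911 [0.52011483 0.19370987 7.41656038] [-0.10319378  0.02237757 -0.0716637 ] [ 2.04114678e+01  8.40241762e+00  9.86085501e+01 -2.53136348e-04
  7.28534663e+01  4.69538775e+01]
```

View pics/w5.png

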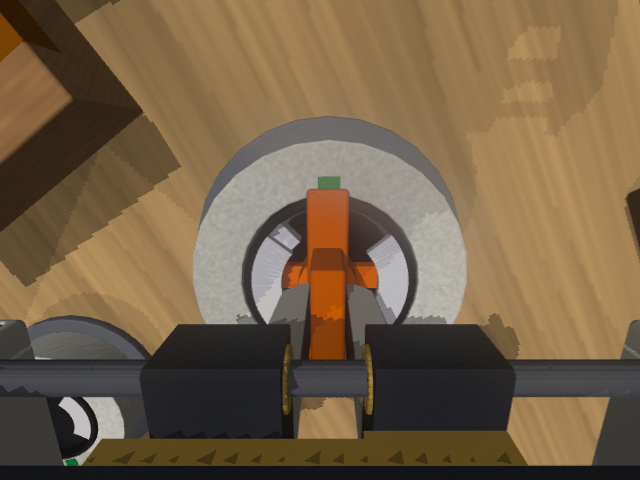

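The strip now points at the green mark (329,183), and the lugs at (287,275) and (375,275) are under the ledges. I'll ease up 4 mm, open, wait and retreat.

```bash
python3 -m jog '[{"tx":0,"ty":0,"tz":-0.2,"spin":0,"fingers":0},{"tx":0,"ty":0,"tz":-0.2,"spin":0,"fingers":0},{"tx":0,"ty":0,"tz":0,"spin":0,"fingers":0},{"tx":0,"ty":0,"tz":0,"spin":0,"fingers":50},{"tx":0,"ty":0,"tz":0,"spin":0,"fingers":50},{"tx":0,"ty":0,"tz":0,"spin":0,"fingers":50},{"tx":0,"ty":0,"tz":0,"spin":0,"fingers":50},{"tx":0,"ty":0,"tz":0,"spin":0,"fingers":50},{"tx":0,"ty":0,"tz":0,"spin":0,"fingers":50},{"tx":0,"ty":0,"tz":-1,"spin":0,"fingers":50},{"tx":0,"ty":0,"tz":-2,"spin":0,"fingers":50},{"tx":0,"ty":0,"tz":-3,"spin":0,"fingers":50},{"tx":0,"ty":0,"tz":-3,"spin":0,"fingers":50},{"tx":0,"ty":0,"tz":-3,"spin":0,"fingers":50},{"tx":-3,"ty":0,"tz":0,"spin":0,"fingers":50},{"tx":-3,"ty":0,"tz":0,"spin":0,"fingers":50},{"tx":0,"ty":0,"tz":0,"spin":0,"fingers":50},{"tx":0,"ty":0,"tz":0,"spin":0,"fingers":50}]' 60
python3 - <<'E'
from h import *
import pickle
c=bot.calibration("wrist");im,d=bot.capture("wrist");save("w6.png",im);np.save("wd.npy",d);pickle.dump(c,open("wc.pkl","wb"))
print(bot.read_state()["contact_force"])
E
```

```text
t: 12.37
eef_pos: [0.4847, 0.1906, 0.2087]
orientation: [[0.448, 0.894, 0.001], [0.894, -0.448, 0.0], [0.001, 0.001, -1.0]]
contact_force: [1.2, 0.3, -0.6]
width: 0.0468
[ 0.15354186 -0.19019229  0.08379527]
```

View pics/w6.png

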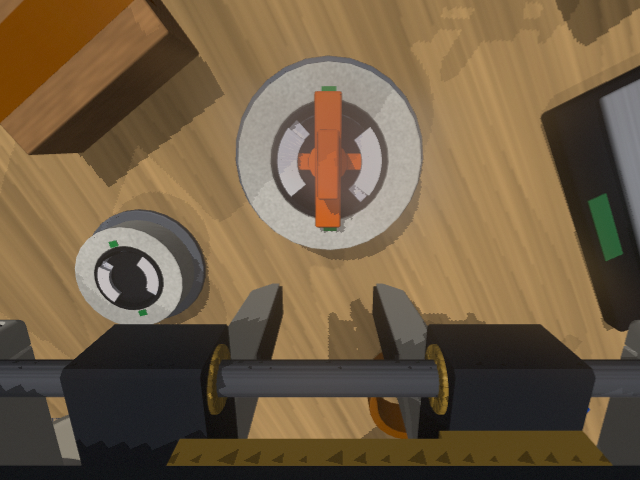

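The strip (328,92 to 328,227) points at both marks, and the lugs near (305,160) and (355,160) go under the ledges. I'll check the height, then hand in.

```bash
python3 - <<'E'
from h import *
import pickle;c=pickle.load(open("wc.pkl","rb"));d=np.load("wd.npy")
for u,v in [(328,105),(328,120),(328,215),(328,145),(328,175)]: print(u,v,pd(c,u,v,np.median(d[v-2:v+3,u-2:u+3])).round(4))
p,q=pz(c,328,227,.078),pz(c,328,92,.078);e=q-p;print((p+q)/2,np.linalg.norm(e),np.degrees(np.arctan2(e[1],e[0])))
E
```

```text
328 105 [0.5334 0.2848 0.0773]
328 120 [0.5284 0.2748 0.077 ]
328 215 [0.4939 0.2058 0.0767]
328 145 [0.5198 0.258  0.1131]
328 175 [0.5104 0.2391 0.1131]
[0.51342859 0.24490822 0.078     ] 0.10798263543697875 63.44651098534714
```

```bash
python3 -c "
from bench import bot
print(bot.job_done(), bot.read_state()['t'])"
```

```text
the job is handed in; nothing more can be done
the job is handed in; nothing more can be done
```

The label roll is locked, and I handed the job in at about 12.5 s of the 45 s allowed. I gripped the largest orange hub, lowered it into the larger unwinder with its lugs in the green-marked slots and pressed its underside to about z 45 mm. I then turned it about 90° clockwise, eased up, let go and moved away. I never moved near the blue hub, but it is not in the last picture, so I did not check it there.

**Last checks:**
- **Position:** the strip lies at yaw 63.4°, against 64° through the marks. The hub's axis is within about 1 mm of the unwinder's.
- **Height:** the underside is at about z 49 mm, where locked is 50; the depth camera reads about 1 mm low. The hub is level.
- **Contact:** the gripper is clear and the force reading is near zero.

**Two things went wrong along the way:**
- **Refused move:** the first move was refused because its rows lacked some keys; nothing moved.
- **Slipped hub:** the hub slid about 6 mm in the grip when lifted. I measured this with the depth camera, allowed for it and gripped harder; it did not slip again.

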